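# Put the steel bench blocks back on their rests

### The arm

A 6-joint arm with a two-finger parallel gripper is mounted at the origin on the work surface. World frame = base frame: x ahead of the robot, y to its left, z up, the work surface at z = 0. Lengths are in m, angles in degrees, forces in N, time in s.
With the tool pointing down it reaches from about 0.35 to 0.8 m from the base axis. Payload 7.3 kg.
Tool frame: the origin (TCP) lies on the front face of the gripper's body, between the roots of the fingers; the fingertips stand 73 mm ahead of it and the grasp point (between the pads) lies ahead of it (robot.pinch_z is the z of the grasp point in the tool frame, in m); z points along the fingers, y is the line along which they close (so a half turn about z gives the same grasp; the last joint's range is limited). The gripper opens to 85 mm and grips with 20 to 120 N. Pads are 22 mm wide; open, the fingers measure 114 mm over their backs; the gripper's body (76 mm by 85 mm) begins 54 mm behind the grasp point. The pads swing forward as they close: fully open they stand 13 mm farther back than shut.
Start: joints at [-76.261, 19.595, 87.324, -0, 73.075, -8.365], TCP at [0.198, -0.486, 0.304] pointing down, gripper open.
Joint ranges: [-145.02, 145.02], [-44.19, 115.74], [2.07, 154.8], [-57.11, 237.11], [16.16, 152.29], [-177.93, 177.93]. Speed limits (degrees/s): [147.25, 147.25, 180, 180, 180, 180].

### API

Orientations are given as [roll, pitch, yaw] about the fixed x, y, z axes, in that order (R = Rz(yaw) Ry(pitch) Rx(roll)).
In Python, from station import robot gives the robot as it stands.
- The arm moves only by the tool apply_moves, never from a script. Its arguments are lists of equal length, an entry for each row: "rot": the turn, a rotation vector about the tool's x, y, z in rad, a list of three; "travel": the shift along the tool's x, y, z in cm, a list of three; "grip": the opening in per cent of the stroke, from 0 (shut) to 100 (fully open). In form: {"rot": [[ax, ay, az], ...], "travel": [[dx, dy, dz], ...], "grip": [grip, ...]}. A call has 1 to 20 rows; each row shifts and turns the commanded pose from where the row before left it, along the tool's axes as they then stand; what a row does not reach is not made up. A row lasts 1/10 s, in which the tool goes at most 50 mm and 8.59 degrees, less where a joint would pass 70% of its speed; a pose out of reach is approached as far as the arm can. A call is refused whole if a number of a shift passes 5 or a number of a turn 0.15, either way. A call with a gripper value outside its range is refused whole. The fingers move at their own pace and stop on an object; the grip force is fixed at half the most. Time passes only in rows, so rows that do not move let the fingers close. It gives the time, the measured TCP pose, the force, the opening and the grip force at its end, in the units of the state.
- robot.read_state(): the state, without advancing time (a new reading comes with each control period).
- robot.read_camera(name): name is "scene" or "top"; returns a dict with "img" (384x512x3 uint8, red, green, blue), "mtx" (3x3 intrinsics, pixels), "D" ([k1, k2, p1, p2, k3] as OpenCV has them; the pictures are not rectified), "T" (4x4, takes a point from camera to world coordinates). Camera axes: x right, y up, looking along -z (the intrinsics and any distortion apply to the point x, -y, -z); pixel columns grow to the right and rows downward; lengths in m; the calibration is good to about 2 mm. A picture is of the moment at which its call begins. There is no depth.
- robot.sign_off(): hands the job in; it is judged then, once.
The state is a dict: "time_s": time; "q": joint angles; "qd": joint speeds; "effort": joint torques, N m; "tcp_pos": TCP position; "tcp_rot": TCP orientation; "contact_force": force on the tool from outside, world axes, zero at the start; "moment": the same for the moment, N m; "opening": finger opening in m; "grasp_force": force on a finger pad.
Only numpy, scipy, OpenCV 4.12 (cv2) and the standard library are available. Lean on these libraries where they do the work, as an engineer would, in place of code of your own. Each camera call takes 0.05 s, during which the arm holds its last target. There are 200 camera calls.

### The job

Tidy the jeweller's bench: set each of the four steel blocks, grooved or dimpled side up as it lies, on the wooden rest whose black pad has its shape and size, centred within the pad and turned to line up with it. Set them down gently rather than dropping them, let go of them all, and leave the matchbox where it is.

Things in the scene. Friction and masses are not known exactly. Their poses are not given: they have to be found in the camera images.
- big_disc_center (a point): large round bench block: plain bright steel disc, 58 mm diameter, 28 mm high, about 0.55 kg, loose on the bench. Point at its centre, 14 mm above its underside; z up.
- small_disc_center (a point): small round bench block: bright steel disc with one dark dimple in the middle of its top, 36 mm diameter, 28 mm high, about 0.2 kg, loose. Point at its centre, 14 mm above its underside; z up.
- square_block_center (a point): square doming block: steel, 48 x 48 mm, 28 mm high, nine dark dimples on top, about 0.47 kg, loose. Point at its centre, 14 mm above its underside; x and y square to its sides, z up.
- grooved_bar_center (a point): long swage block: steel bar 96 x 32 mm, 28 mm high, five dark cross grooves on top, about 0.62 kg, loose. Point at its centre, 14 mm above its underside; x along its length, y across it, z up.
- rest_big_disc: rest for the large disc, fixed to the bench: pale wooden board 94 x 94 mm and 5 mm thick, with a black rubber pad disc of 72 mm diameter in its middle whose top is 6 mm above the bench. Origin: middle of the board's underside, on the bench; z up.
- rest_small_disc: rest for the small disc, fixed to the bench: pale wooden board 72 x 72 mm and 5 mm thick, with a black rubber pad disc of 50 mm diameter in its middle whose top is 6 mm above the bench. Origin: middle of the board's underside, on the bench; z up.
- rest_square: rest for the square block, fixed to the bench: pale wooden board 84 x 84 mm and 5 mm thick, with a black rubber pad square of 62 x 62 mm in its middle whose top is 6 mm above the bench. Origin: middle of the board's underside, on the bench; z up, x and y square to the pad's sides.
- rest_bar: rest for the long block, fixed to the bench: pale wooden board 130 x 66 mm and 5 mm thick, with a black rubber pad rectangle of 110 x 46 mm in its middle whose top is 6 mm above the bench. Origin: middle of the board's underside, on the bench; z up, x along the pad's length.
- matchbox: bystander to be left alone: small cardboard matchbox with a blue top, 56 x 36 x 14 mm, loose, lying among the rests. Origin in the middle of its underside.
There are look-alikes about, which are no part of the job. Leave any blue or green look-alike of the part that bears big_disc_center alone. What is shaped like the rest_square but red is not meant.

How it is judged (in metres and radians):
At the end, for the whole second after the job is handed in: Each of the four blocks lies flat and still on the pad of its own shape and size, right side up, its centre within 12 mm of the pad's middle; the square and the long block are turned to within 15 degrees of their pads (a square by any quarter turn, the long block either way round) (horizontal distance between big_disc_center and rest_big_disc below 0.012 m and z of big_disc_center in the frame of rest_big_disc between 0.016 and 0.024 m and angle between each of big_disc, small_disc, square_block, grooved_bar's own z axis and vertical below 0.12 rad and linear speed of each of big_disc, small_disc, square_block, grooved_bar below 0.02 m/s and horizontal distance between small_disc_center and rest_small_disc below 0.012 m and z of small_disc_center in the frame of rest_small_disc between 0.016 and 0.024 m and horizontal distance between square_block_center and rest_square below 0.012 m and z of square_block_center in the frame of rest_square between 0.016 and 0.024 m and (angle between the x axis of square_block and the x axis of rest_square, either way round below 0.26 rad or angle between the x axis of square_block and the y axis of rest_square, either way round below 0.26 rad) and horizontal distance between grooved_bar_center and rest_bar below 0.012 m and z of grooved_bar_center in the frame of rest_bar between 0.016 and 0.024 m and angle between the x axis of grooved_bar and the x axis of rest_bar, either way round below 0.26 rad); the robot touches nothing.
It fails at once if the matchbox was pushed away (distance of matchbox from where it was at the start of the episode above 0.03 m).
It fails at once if a block was slammed on its rest (over 80 N) (contact force between big_disc and rest_big_disc above 80 N or contact force between small_disc and rest_small_disc above 80 N or contact force between square_block and rest_square above 80 N or contact force between grooved_bar and rest_bar above 80 N).
It fails at once if a block was dropped (it moved faster than 0.6 m/s, as after a fall of about 2 cm, free of the fingers) ((linear speed of big_disc above 0.6 m/s and contact force between the fingers and big_disc below 0.1 N) or (linear speed of small_disc above 0.6 m/s and contact force between the fingers and small_disc below 0.1 N) or (linear speed of square_block above 0.6 m/s and contact force between the fingers and square_block below 0.1 N) or (linear speed of grooved_bar above 0.6 m/s and contact force between the fingers and grooved_bar below 0.1 N)).
It also fails if it takes over 96 s, if anything falls off the work surface, if the arm or the gripper's body presses on something with over 40 N, if the wrist force passes 120 N, or if a joint passes its speed limit or range.

## Working session

There is one attempt and no reset: what is moved stays moved. The work goes in short steps, Python scripts to look and compute and a tool call to move; the robot and the scene stay as the last step left them, time stands still between calls to the robot, and variables do not carry over. Pictures are saved under pics/ and viewed, at most 14 in all, crops included, and the job is handed in when it is done.

Besides the shell and the picture viewer there is one more tool, called after "Emit:" by a JSON object that holds its "name" and its "arguments", one argument or row to a line. apply_moves: Moves the arm, as the interface text tells. Its arguments: {"type":"object","properties":{"rot":{"type":"array"},"travel":{"type":"array"},"grip":{"type":"array"}},"required":["rot","travel","grip"]}

```bash
mkdir -p pics; ls
python3 - <<'E'
from station import robot
import cv2
print(robot.read_state(), robot.pinch_z)
for n in("scene","top"):
    c=robot.read_camera(n); cv2.imwrite(f"pics/{n}0.png",c["img"][:,:,::-1]); print(n,c["mtx"],c["D"],c["T"])
E
```

```text
pics
{'time_s': 0.0, 'q': array([-7.62602458e+01,  1.96379436e+01,  8.73779052e+01,  1.38156368e-03,
        7.30749629e+01, -8.36500143e+00]), 'qd': array([-0.00824224, -0.06247144,  0.11436866, -0.04203547, -0.13789872,
       -0.00797608]), 'effort': array([ 3.04965899e-03, -4.33668959e+01, -2.46010512e+01,  8.96869565e-07,
        7.67641235e-03,  2.85589195e-06]), 'tcp_pos': array([ 0.1975152 , -0.48611258,  0.30320811]), 'tcp_rot': array([-1.79910347e+02, -1.45182067e-02,  2.21043410e+01]), 'contact_force': array([-1.13297643, -0.03510915, -0.25114235]), 'moment': array([ 0.02047482,  0.02031262, -0.00555541]), 'grasp_force': 0.0, 'opening': 0.08569130308368354} 0.0539
scene [[391.60244591   0.         252.04183868]
 [  0.         391.60244591 191.18898351]
 [  0.           0.           1.        ]] [-0.00374635  0.          0.          0.          0.        ] [[-0.04678364 -0.66018825  0.74964176  1.23774867]
 [ 0.99887865 -0.03637453  0.030304    0.02175691]
 [ 0.00726152  0.75021888  0.66114968  0.72865019]
 [ 0.          0.          0.          1.        ]]
top [[392.76338911   0.         249.31496749]
 [  0.         392.76338911 200.72428878]
 [  0.           0.           1.        ]] [-0.01346331  0.          0.          0.          0.        ] [[-0.03816083  0.96958811 -0.24174913  0.19340997]
 [-0.99924904 -0.03865239  0.00271055  0.00841772]
 [-0.00671607  0.24167103  0.970335    1.20264402]
 [ 0.          0.          0.          1.        ]]
```

View pics/top0.png

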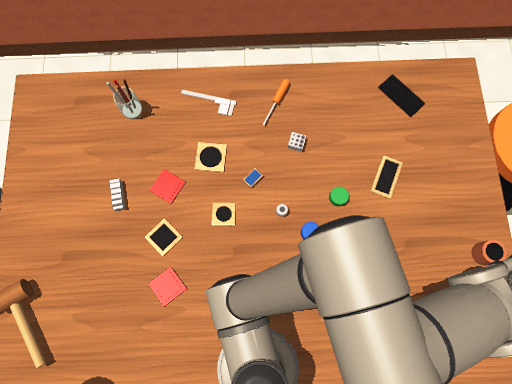

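View pics/scene0.png

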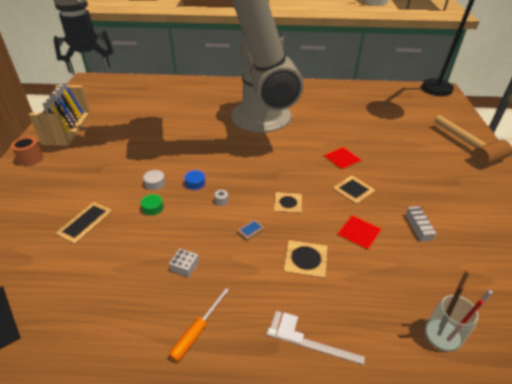

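The pictures show these candidates:
- **Big disc:** steel at scene (154,179), hidden by the arm in top. The look-alikes are blue (195,180) and green (151,204).
- **Small disc:** top (282,210), scene (221,198).
- **Square block:** top (297,142).
- **Grooved bar:** top (117,194).
- **rest_square:** top (163,237). The look-alikes are the reds at (168,186) and (168,287).
- **Other rests:** big disc (210,157), small disc (223,214), bar (387,176).
- **Matchbox:** top (253,177).

```bash
cat > h.py <<'E'
import numpy as np, cv2
from station import robot
def cast(c,px,z):
    u=cv2.undistortPoints(np.array(px,float).reshape(-1,1,2),c["mtx"],c["D"]).reshape(-1,2)
    d=np.c_[u[:,0],-u[:,1],-np.ones(len(u))]@c["T"][:3,:3].T
    o=c["T"][:3,3]; return (o+d*((z-o[2])/d[:,2])[:,None])[:,:2]
def find(c,seed,kind,z,r=28):
    """blob nearest seed -> world centre (mm), rect sides (mm), yaw of long side (deg)"""
    x0,y0=max(seed[0]-r,0),max(seed[1]-r,0); im=c["img"][y0:seed[1]+r,x0:seed[0]+r]
    h=cv2.cvtColor(im,cv2.COLOR_RGB2HSV); H,S,V=cv2.split(h)
    m={"steel":(S<75)&(V>70),"dark":V<60,"blue":(H>100)&(H<130)&(S>120),"green":(H>45)&(H<90)&(S>100),"wood":(S>50)&(V>200)&(H<30)}[kind]
    m=m.astype(np.uint8)
    if kind=="steel": m=cv2.morphologyEx(m,cv2.MORPH_CLOSE,np.ones((3,3)))
    cs,_=cv2.findContours(m,cv2.RETR_EXTERNAL,cv2.CHAIN_APPROX_NONE)
    cs=[k for k in cs if cv2.contourArea(k)>15]
    if not cs: return None
    k=min(cs,key=lambda k:np.hypot(*(k.reshape(-1,2).mean(0)+[x0-seed[0],y0-seed[1]])))
    full=np.zeros_like(m); cv2.drawContours(full,[k],-1,1,-1); M=cv2.moments(full,True)
    ctr=cast(c,[[M["m10"]/M["m00"]+x0,M["m01"]/M["m00"]+y0]],z)[0]*1000
    w=cast(c,k.reshape(-1,2)+[x0,y0],z)*1000
    b=cv2.boxPoints(cv2.minAreaRect(w.astype(np.float32))); e1,e2=b[1]-b[0],b[2]-b[1]
    l=e1 if np.hypot(*e1)>np.hypot(*e2) else e2
    return ctr.round(1),np.round([np.hypot(*e1),np.hypot(*e2)],1),round(float(np.degrees(np.arctan2(l[1],l[0]))%180),1)
E
python3 - <<'E'
from h import *
t=robot.read_camera("top"); s=robot.read_camera("scene")
T={"small":((282,210),"steel",.014),"square":((297,142),"steel",.014),"bar":((117,194),"steel",.014),"Rbig":((210,157),"dark",.006),"Rsmall":((223,214),"dark",.006),"Rsq":((163,237),"dark",.006),"Rbar":((387,176),"dark",.006),"match":((253,177),"blue",.014),"green":((340,196),"green",.014),"blue":((311,231),"blue",.014)}
S={"big":((154,179),"steel",.014),"small":((221,198),"steel",.014),"square":((183,262),"steel",.014),"bar":((421,223),"steel",.014),"Rbig":((306,258),"dark",.006),"Rsmall":((289,202),"dark",.006),"Rsq":((354,189),"dark",.006),"Rbar":((84,222),"dark",.006),"match":((250,229),"blue",.014),"green":((151,204),"green",.014),"blue":((195,180),"blue",.014)}
for n,v in T.items(): print("T",n,find(t,*v))
for n,v in S.items(): print("S",n,find(s,*v))
a=cv2.resize(s["img"][140:250,60:260],None,fx=4,fy=4,interpolation=2)
cv2.imwrite("pics/crop1.png",a[:,:,::-1])
E
```

```text
T small (array([457.4, -93.9]), array([35. , 34.3], dtype=float32), 177.7)
T square (array([ 681.8, -155.2]), array([57.8, 48.4], dtype=float32), 160.4)
T bar (array([526.8, 420.3]), array([ 38.6, 102.4], dtype=float32), 8.8)
T Rbig (array([643.4, 126.4]), array([65.5, 64.8], dtype=float32), 178.9)
T Rsmall (array([453.8,  88.3]), array([41.4, 43.9], dtype=float32), 87.7)
T Rsq (array([387.8, 275.5]), array([57.6, 56.3], dtype=float32), 134.4)
T Rbar (array([ 553.5, -434.8]), array([106.3,  41.5], dtype=float32), 155.6)
T match (array([566.2,  -7.4]), array([46.3, 25.3], dtype=float32), 133.9)
T green (array([ 493.6, -274.4]), array([62.7, 54.7], dtype=float32), 131.9)
T blue (array([ 393. , -171.4]), array([59.8, 32.2], dtype=float32), 132.0)
S big (array([ 392.1, -293.6]), array([54.1, 80.7], dtype=float32), 12.4)
S small (array([456.5, -94.7]), array([32.7, 57.1], dtype=float32), 6.7)
S square (array([ 681.5, -155.6]), array([62.5, 57.7], dtype=float32), 161.9)
S bar (array([528.1, 420.3]), array([ 48.7, 115.3], dtype=float32), 8.3)
S Rbig (array([646.3, 125. ]), array([59.8, 56.6], dtype=float32), 93.0)
S Rsmall (array([455.5,  87.2]), array([35.4, 27.9], dtype=float32), 93.1)
S Rsq (array([390.4, 274.4]), array([45.8, 47.9], dtype=float32), 44.2)
S Rbar (array([ 558.6, -436.8]), array([98.3, 32.8], dtype=float32), 155.1)
S match (array([566.7,  -8.6]), array([40.7, 20.2], dtype=float32), 135.0)
S green (array([ 494. , -275.3]), array([53.3, 79.2], dtype=float32), 17.8)
S blue (array([ 385.8, -177.6]), array([51.6, 77.3], dtype=float32), 8.0)
```

View pics/crop1.png

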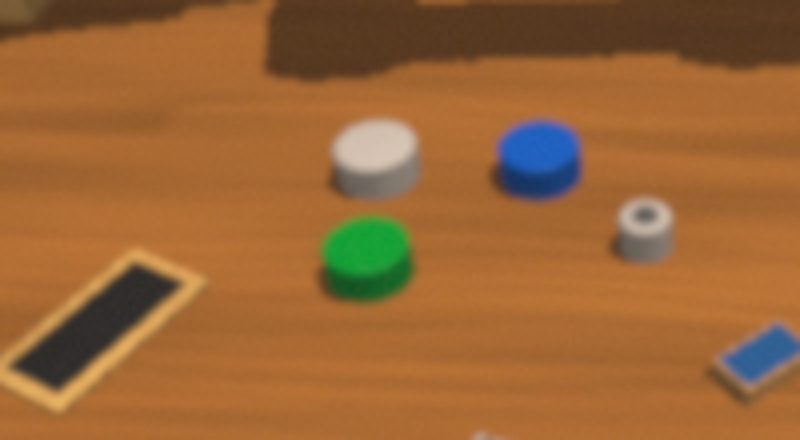

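The crop shows the plain steel disc at crop (376,158). The green (367,258) and blue (539,158) look-alikes are clearly separate from it. I'll move above the steel disc.

Emit:
{"name": "apply_moves", "arguments": {
  "rot": [
    [0, 0, 0],
    [0, 0, 0],
    [0, 0, 0],
    [0, 0, 0],
    [0, 0, 0],
    [0, 0, 0],
    [0, 0, 0],
    [0, 0, 0],
    [0, 0, 0],
    [0, 0, 0],
    [0, 0, 0]
  ],
  "travel": [
    [3.16, -1.31, 2],
    [3.16, -1.31, 2],
    [3.16, -1.31, 2],
    [3.16, -1.31, 2],
    [3.16, -1.31, 2],
    [3.16, -1.31, 2],
    [3.16, -1.31, 2],
    [1.6, -0.65, 1.5],
    [1.6, -0.65, 1.5],
    [0, 0, 0],
    [0, 0, 0]
  ],
  "grip": [100, 100, 100, 100, 100, 100, 100, 100, 100, 100, 100]
}}

```text
time_s: 1.3
tcp_pos: [0.3928, -0.2941, 0.1339]
tcp_rot: [-180.0, 0.0, 22.2]
contact_force: [-0.3, -0.3, 0.8]
opening: 0.0852
grasp_force: 0.0
```

Run:
```python
from h import *
s=robot.read_camera("scene"); t=robot.read_camera("top")
a=np.hstack([cv2.resize(s["img"][110:250,80:260],(400,311)),cv2.resize(t["img"][150:290,270:450],(400,311))])
cv2.imwrite("pics/c2.png",a[:,:,::-1])
```

```text
(no output)
```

View pics/c2.png

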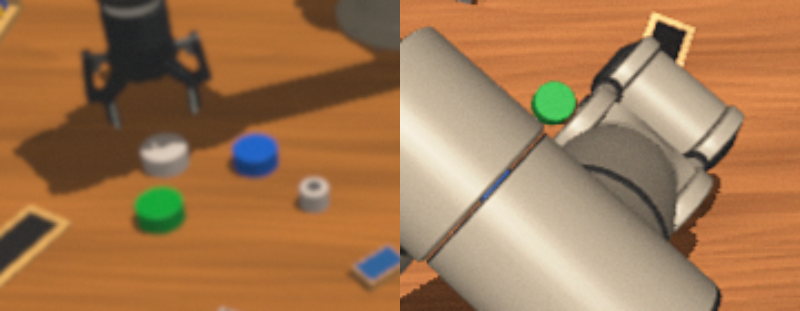

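The scene half shows the open fingers straddling the steel disc at (165,155), with green and blue clear. I'll descend and grip.

Emit:
{"name": "apply_moves", "arguments": {
  "rot": [
    [0, 0, 0],
    [0, 0, 0],
    [0, 0, 0],
    [0, 0, 0],
    [0, 0, 0],
    [0, 0, 0],
    [0, 0, 0],
    [0, 0, 0],
    [0, 0, 0],
    [0, 0, 0],
    [0, 0, 0],
    [0, 0, 0]
  ],
  "travel": [
    [0, 0, 2],
    [0, 0, 2],
    [0, 0, 1.2],
    [0, 0, 0.6],
    [0, 0, 0.2],
    [0, 0, 0],
    [0, 0, 0],
    [0, 0, 0],
    [0, 0, 0],
    [0, 0, 0],
    [0, 0, 0],
    [0, 0, 0]
  ],
  "grip": [100, 100, 100, 100, 100, 100, 45, 45, 45, 45, 45, 45]
}}

```text
time_s: 2.6
tcp_pos: [0.3928, -0.294, 0.075]
tcp_rot: [180.0, -0.0, 22.1]
contact_force: [-1.5, 1.5, 8.9]
opening: 0.0561
grasp_force: 63.3
```

Emit:
{"name": "apply_moves", "arguments": {
  "rot": [
    [0, 0, 0],
    [0, 0, 0],
    [0, 0, 0],
    [0, 0, 0],
    [0, 0, 0],
    [0, 0, 0]
  ],
  "travel": [
    [0, 0, -0.5],
    [0, 0, -1],
    [0, 0, -2],
    [0, 0, -2],
    [0, 0, -1],
    [0, 0, 0]
  ],
  "grip": [45, 45, 45, 45, 45, 45]
}}

```text
time_s: 3.2
tcp_pos: [0.3933, -0.2946, 0.1403]
tcp_rot: [179.8, -0.1, 22.1]
contact_force: [0.6, -0.5, -4.8]
opening: 0.0556
grasp_force: 65.4
```

Run:
```python
from h import *
s=robot.read_camera("scene")
cv2.imwrite("pics/c3.png",cv2.resize(s["img"][110:210,90:220],None,fx=5,fy=5)[:,:,::-1])
```

```text
(no output)
```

View pics/c3.png

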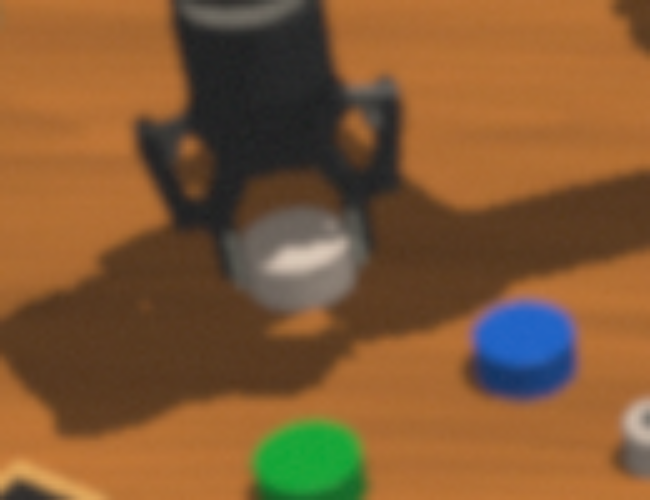

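The disc is held level between the fingers at crop (300,260). I'll carry it to its rest.

Emit:
{"name": "apply_moves", "arguments": {
  "rot": [
    [0, 0, 0],
    [0, 0, 0],
    [0, 0, 0],
    [0, 0, 0],
    [0, 0, 0],
    [0, 0, 0],
    [0, 0, 0],
    [0, 0, 0],
    [0, 0, 0],
    [0, 0, 0],
    [0, 0, 0],
    [0, 0, 0],
    [0, 0, 0],
    [0, 0, 0],
    [0, 0, 0],
    [0, 0, 0]
  ],
  "travel": [
    [1.5, -1.15, 0],
    [3, -2.27, 0],
    [3, -2.27, 0],
    [3, -2.27, 0],
    [3, -2.27, 0],
    [3, -2.27, 0],
    [3, -2.27, 0],
    [3, -2.27, 0],
    [3, -2.27, 0],
    [3, -2.27, 0],
    [3, -2.27, 0],
    [3, -2.27, 0],
    [3, -2.27, 0],
    [1.5, -1.15, 0],
    [0, 0, 0],
    [0, 0, 0]
  ],
  "grip": [45, 45, 45, 45, 45, 45, 45, 45, 45, 45, 45, 45, 45, 45, 45, 45]
}}

```text
time_s: 4.85
tcp_pos: [0.642, 0.1264, 0.1369]
tcp_rot: [-180.0, 0.2, 22.2]
contact_force: [0.2, -0.1, -3.8]
opening: 0.0561
grasp_force: 65.3
```

Run:
```python
from h import *
s=robot.read_camera("scene");t=robot.read_camera("top")
print(robot.read_state()["tcp_pos"])
a=np.hstack([cv2.resize(s["img"][180:300,220:380],(400,300)),cv2.resize(t["img"][90:210,130:290],(400,300))])
cv2.imwrite("pics/c4.png",a[:,:,::-1])
```

```text
[0.64214599 0.12543828 0.13772989]
```

View pics/c4.png

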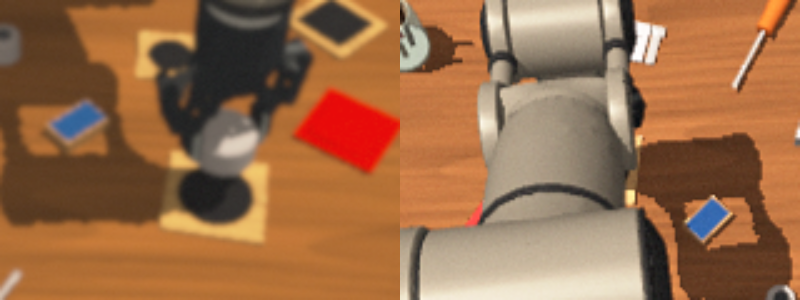

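Emit:
{"name": "apply_moves", "arguments": {
  "rot": [
    [0, 0, 0],
    [0, 0, 0],
    [0, 0, 0],
    [0, 0, 0],
    [0, 0, 0],
    [0, 0, 0],
    [0, 0, 0]
  ],
  "travel": [
    [0.2, 0, 1],
    [0, 0, 2],
    [0, 0, 1.5],
    [0, 0, 0.6],
    [0, 0, 0.3],
    [0, 0, 0],
    [0, 0, 0]
  ],
  "grip": [45, 45, 45, 45, 45, 45, 45]
}}

```text
time_s: 5.65
tcp_pos: [0.6453, 0.127, 0.0856]
tcp_rot: [180.0, -0.1, 22.1]
contact_force: [-0.5, -0.0, -4.7]
opening: 0.0558
grasp_force: 65.3
```

Still hanging (−4.7 N), and about 5 mm should remain. I'll creep down in 1 mm steps.

Emit:
{"name": "apply_moves", "arguments": {
  "rot": [
    [0, 0, 0],
    [0, 0, 0],
    [0, 0, 0],
    [0, 0, 0]
  ],
  "travel": [
    [0, 0, 0.1],
    [0, 0, 0.1],
    [0, 0, 0.1],
    [0, 0, 0]
  ],
  "grip": [45, 45, 45, 45]
}}

```text
time_s: 6.05
tcp_pos: [0.6447, 0.1271, 0.0818]
tcp_rot: [180.0, 0.0, 22.1]
contact_force: [-0.1, 0.7, -5.2]
opening: 0.0559
grasp_force: 65.3
```

Emit:
{"name": "apply_moves", "arguments": {
  "rot": [
    [0, 0, 0],
    [0, 0, 0]
  ],
  "travel": [
    [0, 0, 0.1],
    [0, 0, 0]
  ],
  "grip": [45, 45]
}}

```text
time_s: 6.25
tcp_pos: [0.6449, 0.1271, 0.0811]
tcp_rot: [180.0, -0.0, 22.1]
contact_force: [-1.0, -0.4, -3.2]
opening: 0.0561
grasp_force: 65.4
```

Emit:
{"name": "apply_moves", "arguments": {
  "rot": [
    [0, 0, 0],
    [0, 0, 0]
  ],
  "travel": [
    [0, 0, 0.1],
    [0, 0, 0]
  ],
  "grip": [45, 45]
}}

```text
time_s: 6.45
tcp_pos: [0.6449, 0.1271, 0.081]
tcp_rot: [180.0, -0.0, 22.1]
contact_force: [-4.0, 1.0, 4.8]
opening: 0.0555
grasp_force: 66.3
```

Emit:
{"name": "apply_moves", "arguments": {
  "rot": [
    [0, 0, 0],
    [0, 0, 0],
    [0, 0, 0],
    [0, 0, 0],
    [0, 0, 0],
    [0, 0, 0],
    [0, 0, 0],
    [0, 0, 0],
    [0, 0, 0],
    [0, 0, 0],
    [0, 0, 0],
    [0, 0, 0],
    [0, 0, 0],
    [0, 0, 0],
    [0, 0, 0],
    [0, 0, 0],
    [0, 0, 0],
    [0, 0, 0],
    [0, 0, 0]
  ],
  "travel": [
    [0, 0, 0],
    [0, 0, 0],
    [0, 0, 0],
    [0, 0, 0],
    [0, 0, -0.5],
    [0, 0, -1.5],
    [0, 0, -2],
    [0, 0, -2],
    [-1.6, 0.84, 0],
    [-3.2, 1.68, 0],
    [-3.2, 1.68, 0],
    [-3.2, 1.68, 0],
    [-3.2, 1.68, 0],
    [-3.2, 1.68, 0],
    [-3.2, 1.68, 0],
    [-3.2, 1.68, 0],
    [-1.6, 0.84, 0],
    [0, 0, 0],
    [0, 0, 0]
  ],
  "grip": [100, 100, 100, 100, 100, 100, 100, 100, 100, 100, 100, 100, 100, 100, 100, 100, 100, 100, 100]
}}

```text
time_s: 8.35
tcp_pos: [0.4589, -0.094, 0.1409]
tcp_rot: [179.9, -0.1, 22.0]
contact_force: [0.6, 0.7, 0.4]
opening: 0.0855
grasp_force: 0.0
```

Run:
```python
from h import *
s=robot.read_camera("scene");t=robot.read_camera("top")
print(find(t,(210,154),"steel",.020),find(s,(306,253),"steel",.020), find(s,(221,198),"steel",.014))
a=np.hstack([cv2.resize(s["img"][150:290,180:340],(400,350)),cv2.resize(t["img"][90:230,150:310],(400,350))])
cv2.imwrite("pics/c5.png",a[:,:,::-1])
```

```text
(array([644.8, 127.9]), array([64.9, 57.7], dtype=float32), 178.9) (array([647.7, 127.2]), array([59.6, 77.3], dtype=float32), 3.0) (array([457.7, -93.9]), array([35.7, 52.3], dtype=float32), 3.2)
```

View pics/c5.png

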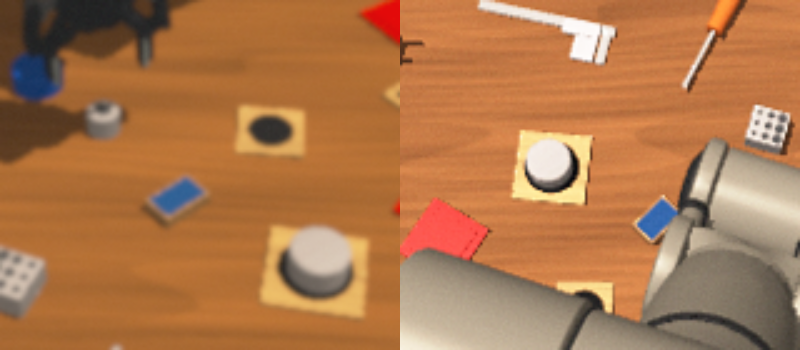

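The big disc sits centred on its pad, at (645,128) against (644,126) mm. The small disc lies under the gripper, at scene crop (103,118). I'll grip it.

Emit:
{"name": "apply_moves", "arguments": {
  "rot": [
    [0, 0, 0],
    [0, 0, 0],
    [0, 0, 0],
    [0, 0, 0],
    [0, 0, 0],
    [0, 0, 0],
    [0, 0, 0],
    [0, 0, 0],
    [0, 0, 0],
    [0, 0, 0],
    [0, 0, 0],
    [0, 0, 0],
    [0, 0, 0]
  ],
  "travel": [
    [0, 0, 2],
    [0, 0, 2],
    [0, 0, 1.2],
    [0, 0, 0.6],
    [0, 0, 0.3],
    [0, 0, 0],
    [0, 0, 0],
    [0, 0, 0],
    [0, 0, 0],
    [0, 0, 0],
    [0, 0, 0],
    [0, 0, 0],
    [0, 0, 0]
  ],
  "grip": [100, 100, 100, 100, 100, 100, 20, 20, 20, 20, 20, 20, 20]
}}

```text
time_s: 9.75
tcp_pos: [0.4584, -0.0939, 0.0796]
tcp_rot: [180.0, -0.0, 22.1]
contact_force: [-1.1, 1.2, 6.7]
opening: 0.0338
grasp_force: 59.6
```

Emit:
{"name": "apply_moves", "arguments": {
  "rot": [
    [0, 0, 0],
    [0, 0, 0],
    [0, 0, 0],
    [0, 0, 0],
    [0, 0, 0],
    [0, 0, 0]
  ],
  "travel": [
    [0, 0, -0.5],
    [0, 0, -1],
    [0, 0, -2],
    [0, 0, -2],
    [0, 0, -1],
    [0, 0, 0]
  ],
  "grip": [20, 20, 20, 20, 20, 20]
}}

```text
time_s: 10.35
tcp_pos: [0.4588, -0.094, 0.1453]
tcp_rot: [179.9, -0.1, 22.1]
contact_force: [0.4, -0.3, -1.4]
opening: 0.0335
grasp_force: 60.1
```

Emit:
{"name": "apply_moves", "arguments": {
  "rot": [
    [0, 0, 0],
    [0, 0, 0],
    [0, 0, 0],
    [0, 0, 0],
    [0, 0, 0],
    [0, 0, 0],
    [0, 0, 0],
    [0, 0, 0],
    [0, 0, 0],
    [0, 0, 0],
    [0, 0, 0],
    [0, 0, 0],
    [0, 0, 0],
    [0, 0, 0]
  ],
  "travel": [
    [0.65, -1.7, 0],
    [1.3, -3.4, 0],
    [1.3, -3.4, 0],
    [1.3, -3.4, 0],
    [1.3, -3.4, 0],
    [0.65, -1.7, 0],
    [0, 0, 0],
    [0, 0, 1],
    [0, 0, 2],
    [0, 0, 1.5],
    [0, 0, 0.6],
    [0, 0, 0.3],
    [0, 0, 0],
    [0, 0, 0]
  ],
  "grip": [20, 20, 20, 20, 20, 20, 20, 20, 20, 20, 20, 20, 20, 20]
}}

```text
time_s: 11.75
tcp_pos: [0.4548, 0.0879, 0.0902]
tcp_rot: [180.0, -0.0, 22.1]
contact_force: [0.6, 0.6, -1.2]
opening: 0.0341
grasp_force: 60.2
```

Emit:
{"name": "apply_moves", "arguments": {
  "rot": [
    [0, 0, 0],
    [0, 0, 0],
    [0, 0, 0],
    [0, 0, 0]
  ],
  "travel": [
    [0, 0, 0.1],
    [0, 0, 0.1],
    [0, 0, 0.1],
    [0, 0, 0]
  ],
  "grip": [20, 20, 20, 20]
}}

```text
time_s: 12.15
tcp_pos: [0.4544, 0.0882, 0.0869]
tcp_rot: [180.0, 0.0, 22.1]
contact_force: [-0.9, -0.6, -2.1]
opening: 0.034
grasp_force: 60.2
```

Emit:
{"name": "apply_moves", "arguments": {
  "rot": [
    [0, 0, 0],
    [0, 0, 0],
    [0, 0, 0]
  ],
  "travel": [
    [0, 0, 0.1],
    [0, 0, 0],
    [0, 0, 0]
  ],
  "grip": [20, 20, 20]
}}

```text
time_s: 12.45
tcp_pos: [0.4545, 0.0882, 0.0859]
tcp_rot: [180.0, 0.0, 22.1]
contact_force: [-0.5, 0.1, -2.7]
opening: 0.034
grasp_force: 60.2
```

Emit:
{"name": "apply_moves", "arguments": {
  "rot": [
    [0, 0, 0],
    [0, 0, 0],
    [0, 0, 0]
  ],
  "travel": [
    [0, 0, 0.1],
    [0, 0, 0],
    [0, 0, 0]
  ],
  "grip": [20, 20, 20]
}}

```text
time_s: 12.75
tcp_pos: [0.4545, 0.0882, 0.0856]
tcp_rot: [180.0, -0.0, 22.1]
contact_force: [-1.9, -0.1, 6.9]
opening: 0.0342
grasp_force: 61.3
```

Emit:
{"name": "apply_moves", "arguments": {
  "rot": [
    [0, 0, 0],
    [0, 0, 0],
    [0, 0, 0],
    [0, 0, 0],
    [0, 0, 0],
    [0, 0, 0],
    [0, 0, 0],
    [0, 0, 0],
    [0, 0, -0.122],
    [0, 0, -0.122],
    [0, 0, -0.122],
    [0, 0, -0.122],
    [0, 0, -0.122],
    [0, 0, -0.122],
    [0, 0, -0.122],
    [0, 0, 0],
    [0, 0, 0]
  ],
  "travel": [
    [0, 0, 0],
    [0, 0, 0],
    [0, 0, 0],
    [0, 0, 0],
    [0, 0, -0.5],
    [0, 0, -1.5],
    [0, 0, -2],
    [0, 0, -2],
    [0, 0, 0],
    [0, 0, 0],
    [0, 0, 0],
    [0, 0, 0],
    [0, 0, 0],
    [0, 0, 0],
    [0, 0, 0],
    [0, 0, 0],
    [0, 0, 0]
  ],
  "grip": [100, 100, 100, 100, 100, 100, 100, 100, 100, 100, 100, 100, 100, 100, 100, 100, 100]
}}

```text
time_s: 14.45
tcp_pos: [0.4544, 0.0882, 0.1451]
tcp_rot: [180.0, 0.0, 70.9]
contact_force: [1.1, 0.4, -0.2]
opening: 0.0855
grasp_force: 0.0
```

Emit:
{"name": "apply_moves", "arguments": {
  "rot": [
    [0, 0, 0],
    [0, 0, 0],
    [0, 0, 0],
    [0, 0, 0],
    [0, 0, 0],
    [0, 0, 0],
    [0, 0, 0],
    [0, 0, 0],
    [0, 0, 0],
    [0, 0, 0],
    [0, 0, 0],
    [0, 0, 0]
  ],
  "travel": [
    [-0.87, 1.63, 0],
    [-1.74, 3.27, 0],
    [-1.74, 3.27, 0],
    [-1.74, 3.27, 0],
    [-1.74, 3.27, 0],
    [-1.74, 3.27, 0],
    [-1.74, 3.27, 0],
    [-1.74, 3.27, 0],
    [-1.74, 3.27, 0],
    [-0.87, 1.63, 0],
    [0, 0, 0],
    [0, 0, 0]
  ],
  "grip": [100, 100, 100, 100, 100, 100, 100, 100, 100, 100, 100, 100]
}}

```text
time_s: 15.65
tcp_pos: [0.6813, -0.156, 0.1442]
tcp_rot: [-179.9, -0.0, 70.9]
contact_force: [-0.1, 0.2, -0.5]
opening: 0.0853
grasp_force: 0.0
```

Run:
```python
from h import *
s=robot.read_camera("scene");t=robot.read_camera("top")
print(find(t,(223,211),"steel",.020),find(s,(289,198),"steel",.020), find(s,(183,262),"steel",.014),find(t,(253,177),"blue",.014))
a=np.hstack([cv2.resize(s["img"][170:310,130:310],(400,311)),cv2.resize(t["img"][90:230,170:350],(400,311))])
cv2.imwrite("pics/c6.png",a[:,:,::-1])
```

```text
(array([505.5,  87.1]), array([ 96.3, 173. ], dtype=float32), 87.7) (array([457.7,  87.8]), array([37.1, 63.9], dtype=float32), 2.8) (array([ 678.8, -159.4]), array([64.8, 79.4], dtype=float32), 71.9) None
```

View pics/c6.png

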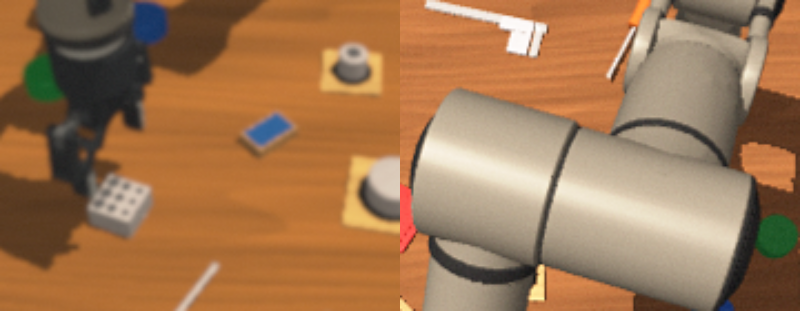

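The small disc sits centred on its pad, at scene crop (352,65), and the matchbox is unmoved. The gripper is at the square block (120,205). I'll check the block's yaw from the dimples in the first top picture before closing on it.

Run:
```python
from h import *
t=robot.read_camera("top"); im=cv2.imread("pics/top0.png")[:,:,::-1]
sub=cv2.resize(im[128:156,283:312],None,fx=8,fy=8,interpolation=cv2.INTER_CUBIC)
g=cv2.cvtColor(sub,cv2.COLOR_RGB2GRAY); m=(cv2.adaptiveThreshold(g,1,cv2.ADAPTIVE_THRESH_MEAN_C,cv2.THRESH_BINARY_INV,41,12))
n,l,st,c=cv2.connectedComponentsWithStats(m)
for i in range(1,n):
    if st[i,4]>60: print(st[i,4],st[i,2:4],c[i].round(),(cast(t,[(c[i]+.5)/8-.5+[283,128]],.028)[0]*1000).round(1))
cv2.imwrite("pics/c7.png",sub[:,:,::-1])
```

```text
5067 [169 176] [125.  90.] [ 684.2 -159.2]
258 [18 18] [88. 56.] [ 699.7 -145.5]
372 [24 20] [123.  65.] [ 695.2 -159.4]
493 [26 27] [159.  75.] [ 690.3 -173.3]
303 [18 21] [79. 88.] [ 685.9 -140.7]
452 [25 24] [114.  98.] [ 681.2 -154.7]
530 [26 28] [149. 108.] [ 676.1 -168.3]
250 [17 18] [ 69. 120.] [ 672.2 -135.9]
403 [25 21] [104. 131.] [ 667.3 -149.6]
482 [26 25] [140. 140.] [ 662.7 -163.7]
2098 [109  45] [ 89. 163.] [ 653.8 -142.9]
```

View pics/c7.png

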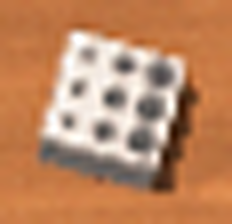

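The dimples give yaw 71.3° and centre (681,−155), which matches the tool pose. I'll grip.

Emit:
{"name": "apply_moves", "arguments": {
  "rot": [
    [0, 0, 0],
    [0, 0, 0],
    [0, 0, 0],
    [0, 0, 0],
    [0, 0, 0],
    [0, 0, 0],
    [0, 0, 0],
    [0, 0, 0],
    [0, 0, 0],
    [0, 0, 0],
    [0, 0, 0],
    [0, 0, 0],
    [0, 0, 0]
  ],
  "travel": [
    [0, 0, 2],
    [0, 0, 2],
    [0, 0, 1.6],
    [0, 0, 0.7],
    [0, 0, 0.3],
    [0, 0, 0],
    [0, 0, 0],
    [0, 0, 0],
    [0, 0, 0],
    [0, 0, 0],
    [0, 0, 0],
    [0, 0, 0],
    [0, 0, 0]
  ],
  "grip": [100, 100, 100, 100, 100, 100, 35, 35, 35, 35, 35, 35, 35]
}}

```text
time_s: 17.1
tcp_pos: [0.6822, -0.1557, 0.08]
tcp_rot: [179.9, 0.0, 71.0]
contact_force: [-1.2, 0.3, 5.6]
opening: 0.0464
grasp_force: 65.3
```

Emit:
{"name": "apply_moves", "arguments": {
  "rot": [
    [0, 0, 0],
    [0, 0, 0],
    [0, 0, 0],
    [0, 0, 0],
    [0, 0, 0],
    [0, 0, 0],
    [0, 0, 0]
  ],
  "travel": [
    [0, 0, -0.5],
    [0, 0, -1],
    [0, 0, -2],
    [0, 0, -2],
    [0, 0, -1.5],
    [0, 0, 0],
    [0, 0, 0]
  ],
  "grip": [35, 35, 35, 35, 35, 35, 35]
}}

```text
time_s: 17.8
tcp_pos: [0.6815, -0.1555, 0.1486]
tcp_rot: [-180.0, 0.0, 71.0]
contact_force: [0.1, 1.3, -6.0]
opening: 0.0462
grasp_force: 64.3
```

Emit:
{"name": "apply_moves", "arguments": {
  "rot": [
    [0, 0, 0],
    [0, 0, 0],
    [0, 0, 0],
    [0, 0, 0],
    [0, 0, 0],
    [0, 0, 0],
    [0, 0, 0],
    [0, 0, 0],
    [0, 0, 0],
    [0, 0, 0],
    [0, 0, 0],
    [0, 0, 0],
    [0, 0, 0],
    [0, 0, 0],
    [0, 0, 0.116],
    [0, 0, 0.116],
    [0, 0, 0.116],
    [0, 0, 0.116],
    [0, 0, 0],
    [0, 0, 0]
  ],
  "travel": [
    [1.2, -1.6, 0],
    [2.4, -3.21, 0],
    [2.4, -3.21, 0],
    [2.4, -3.21, 0],
    [2.4, -3.21, 0],
    [2.4, -3.21, 0],
    [2.4, -3.21, 0],
    [2.4, -3.21, 0],
    [2.4, -3.21, 0],
    [2.4, -3.21, 0],
    [2.4, -3.21, 0],
    [2.4, -3.21, 0],
    [2.4, -3.21, 0],
    [1.2, -1.6, 0],
    [0, 0, 0],
    [0, 0, 0],
    [0, 0, 0],
    [0, 0, 0],
    [0, 0, 0],
    [0, 0, 0]
  ],
  "grip": [35, 35, 35, 35, 35, 35, 35, 35, 35, 35, 35, 35, 35, 35, 35, 35, 35, 35, 35, 35]
}}

```text
time_s: 19.8
tcp_pos: [0.3883, 0.2749, 0.1483]
tcp_rot: [-180.0, 0.1, 44.6]
contact_force: [-0.2, -0.4, -4.6]
opening: 0.0469
grasp_force: 64.2
```

Emit:
{"name": "apply_moves", "arguments": {
  "rot": [
    [0, 0, 0],
    [0, 0, 0],
    [0, 0, 0],
    [0, 0, 0],
    [0, 0, 0],
    [0, 0, 0],
    [0, 0, 0]
  ],
  "travel": [
    [0, 0, 1],
    [0, 0, 2],
    [0, 0, 1.6],
    [0, 0, 0.8],
    [0, 0, 0.3],
    [0, 0, 0],
    [0, 0, 0]
  ],
  "grip": [35, 35, 35, 35, 35, 35, 35]
}}

```text
time_s: 20.5
tcp_pos: [0.389, 0.2753, 0.0923]
tcp_rot: [180.0, -0.1, 44.5]
contact_force: [0.4, 0.5, -4.6]
opening: 0.0466
grasp_force: 64.1
```

Emit:
{"name": "apply_moves", "arguments": {
  "rot": [
    [0, 0, 0],
    [0, 0, 0],
    [0, 0, 0],
    [0, 0, 0]
  ],
  "travel": [
    [0, 0, 0.1],
    [0, 0, 0.1],
    [0, 0, 0.1],
    [0, 0, 0]
  ],
  "grip": [35, 35, 35, 35]
}}

```text
time_s: 20.9
tcp_pos: [0.3886, 0.2751, 0.0889]
tcp_rot: [180.0, -0.0, 44.5]
contact_force: [1.3, 0.6, -4.2]
opening: 0.0463
grasp_force: 64.1
```

Emit:
{"name": "apply_moves", "arguments": {
  "rot": [
    [0, 0, 0],
    [0, 0, 0],
    [0, 0, 0]
  ],
  "travel": [
    [0, 0, 0.1],
    [0, 0, 0],
    [0, 0, 0]
  ],
  "grip": [35, 35, 35]
}}

```text
time_s: 21.2
tcp_pos: [0.3886, 0.2751, 0.0878]
tcp_rot: [180.0, 0.0, 44.4]
contact_force: [-1.1, 0.3, -5.1]
opening: 0.0467
grasp_force: 64.1
```

Emit:
{"name": "apply_moves", "arguments": {
  "rot": [
    [0, 0, 0],
    [0, 0, 0],
    [0, 0, 0]
  ],
  "travel": [
    [0, 0, 0.1],
    [0, 0, 0],
    [0, 0, 0]
  ],
  "grip": [35, 35, 35]
}}

```text
time_s: 21.5
tcp_pos: [0.3886, 0.2751, 0.0868]
tcp_rot: [180.0, 0.0, 44.5]
contact_force: [0.8, 0.3, -4.9]
opening: 0.0469
grasp_force: 64.1
```

Emit:
{"name": "apply_moves", "arguments": {
  "rot": [
    [0, 0, 0],
    [0, 0, 0],
    [0, 0, 0]
  ],
  "travel": [
    [0, 0, 0.1],
    [0, 0, 0],
    [0, 0, 0]
  ],
  "grip": [35, 35, 35]
}}

```text
time_s: 21.8
tcp_pos: [0.3887, 0.2751, 0.086]
tcp_rot: [180.0, -0.0, 44.5]
contact_force: [-0.5, 0.5, -2.2]
opening: 0.0463
grasp_force: 64.3
```

Emit:
{"name": "apply_moves", "arguments": {
  "rot": [
    [0, 0, 0],
    [0, 0, 0],
    [0, 0, 0],
    [0, 0, 0],
    [0, 0, 0],
    [0, 0, 0],
    [0, 0, 0],
    [0, 0, 0],
    [0, 0, 0],
    [0, 0, 0],
    [0, 0, 0.1257],
    [0, 0, 0.1257],
    [0, 0, 0.1257],
    [0, 0, 0.1257],
    [0, 0, 0.1257],
    [0, 0, 0],
    [0, 0, 0]
  ],
  "travel": [
    [0, 0, 0.1],
    [0, 0, 0],
    [0, 0, 0],
    [0, 0, 0],
    [0, 0, 0],
    [0, 0, 0],
    [0, 0, -0.5],
    [0, 0, -1.5],
    [0, 0, -2],
    [0, 0, -2],
    [0, 0, 0],
    [0, 0, 0],
    [0, 0, 0],
    [0, 0, 0],
    [0, 0, 0],
    [0, 0, 0],
    [0, 0, 0]
  ],
  "grip": [35, 35, 100, 100, 100, 100, 100, 100, 100, 100, 100, 100, 100, 100, 100, 100, 100]
}}

```text
time_s: 23.5
tcp_pos: [0.3887, 0.2751, 0.1451]
tcp_rot: [-180.0, -0.0, 8.6]
contact_force: [0.3, -0.7, 0.7]
opening: 0.0855
grasp_force: 0.0
```

Emit:
{"name": "apply_moves", "arguments": {
  "rot": [
    [0, 0, 0],
    [0, 0, 0],
    [0, 0, 0],
    [0, 0, 0],
    [0, 0, 0],
    [0, 0, 0],
    [0, 0, 0],
    [0, 0, 0]
  ],
  "travel": [
    [1.59, -1.23, 0],
    [3.18, -2.46, 0],
    [3.18, -2.46, 0],
    [3.18, -2.46, 0],
    [3.18, -2.46, 0],
    [1.59, -1.23, 0],
    [0, 0, 0],
    [0, 0, 0]
  ],
  "grip": [100, 100, 100, 100, 100, 100, 100, 100]
}}

```text
time_s: 24.3
tcp_pos: [0.5272, 0.4197, 0.1441]
tcp_rot: [179.9, 0.1, 8.5]
contact_force: [-0.5, -0.8, 0.4]
opening: 0.0852
grasp_force: 0.0
```

Run:
```python
from h import *
s=robot.read_camera("scene");t=robot.read_camera("top")
print(find(s,(354,185),"steel",.020),find(s,(421,223),"steel",.014),find(s,(250,229),"blue",.014))
a=np.hstack([cv2.resize(s["img"][150:260,310:450],(400,314)),cv2.resize(t["img"][150:260,80:220],(400,314))])
cv2.imwrite("pics/c8.png",a[:,:,::-1])
```

```text
(array([392.3, 276.2]), array([78.2, 61.8], dtype=float32), 138.4) (array([523.6, 420.4]), array([ 52.2, 163.2], dtype=float32), 3.9) (array([566.6,  -8.5]), array([40.6, 21.3], dtype=float32), 133.2)
```

View pics/c8.png

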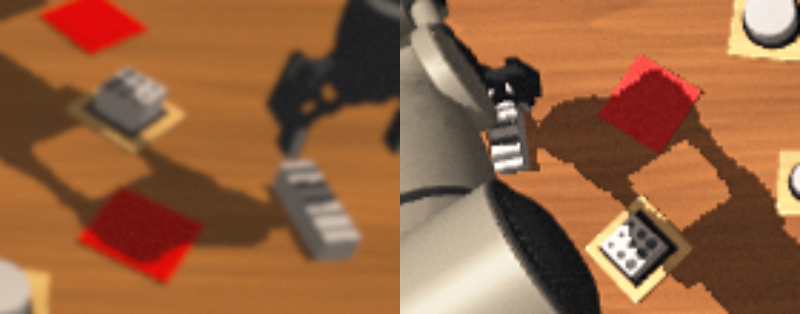

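The square block sits on its pad at top crop (630,245), and the bar is under the gripper at scene crop (315,210). I'll grip the bar.

Emit:
{"name": "apply_moves", "arguments": {
  "rot": [
    [0, 0, 0],
    [0, 0, 0],
    [0, 0, 0],
    [0, 0, 0],
    [0, 0, 0],
    [0, 0, 0],
    [0, 0, 0],
    [0, 0, 0],
    [0, 0, 0],
    [0, 0, 0],
    [0, 0, 0],
    [0, 0, 0],
    [0, 0, 0],
    [0, 0, 0]
  ],
  "travel": [
    [0, 0, 2],
    [0, 0, 2],
    [0, 0, 1.4],
    [0, 0, 0.7],
    [0, 0, 0.3],
    [0, 0, 0],
    [0, 0, 0],
    [0, 0, 0],
    [0, 0, 0],
    [0, 0, 0],
    [0, 0, 0],
    [0, 0, 0],
    [0, 0, 0],
    [0, 0, 0]
  ],
  "grip": [100, 100, 100, 100, 100, 100, 18, 18, 18, 18, 18, 18, 18, 18]
}}

```text
time_s: 25.8
tcp_pos: [0.5282, 0.4202, 0.0815]
tcp_rot: [-180.0, -0.1, 8.4]
contact_force: [0.6, -1.6, 4.3]
opening: 0.0305
grasp_force: 62.3
```

Emit:
{"name": "apply_moves", "arguments": {
  "rot": [
    [0, 0, 0],
    [0, 0, 0],
    [0, 0, 0],
    [0, 0, 0],
    [0, 0, 0],
    [0, 0, 0],
    [0, 0, 0]
  ],
  "travel": [
    [0, 0, -0.5],
    [0, 0, -1],
    [0, 0, -2],
    [0, 0, -2],
    [0, 0, -1.5],
    [0, 0, 0],
    [0, 0, 0]
  ],
  "grip": [18, 18, 18, 18, 18, 18, 18]
}}

```text
time_s: 26.5
tcp_pos: [0.5276, 0.4199, 0.1505]
tcp_rot: [180.0, 0.0, 8.4]
contact_force: [-0.5, -0.1, -5.5]
opening: 0.0306
grasp_force: 61.3
```

Emit:
{"name": "apply_moves", "arguments": {
  "rot": [
    [0, 0, 0],
    [0, 0, 0],
    [0, 0, 0],
    [0, 0, 0],
    [0, 0, 0],
    [0, 0, 0],
    [0, 0, 0],
    [0, 0, 0],
    [0, 0, 0],
    [0, 0, 0],
    [0, 0, 0],
    [0, 0, 0],
    [0, 0, 0],
    [0, 0, 0],
    [0, 0, 0],
    [0, 0, 0],
    [0, 0, 0],
    [0, 0, 0],
    [0, 0, 0],
    [0, 0, 0]
  ],
  "travel": [
    [-0.22, 1.93, 0],
    [-0.44, 3.86, 0],
    [-0.44, 3.86, 0],
    [-0.44, 3.86, 0],
    [-0.44, 3.86, 0],
    [-0.44, 3.86, 0],
    [-0.44, 3.86, 0],
    [-0.44, 3.86, 0],
    [-0.44, 3.86, 0],
    [-0.44, 3.86, 0],
    [-0.44, 3.86, 0],
    [-0.44, 3.86, 0],
    [-0.44, 3.86, 0],
    [-0.44, 3.86, 0],
    [-0.44, 3.86, 0],
    [-0.44, 3.86, 0],
    [-0.44, 3.86, 0],
    [-0.44, 3.86, 0],
    [-0.44, 3.86, 0],
    [-0.22, 1.93, 0]
  ],
  "grip": [18, 18, 18, 18, 18, 18, 18, 18, 18, 18, 18, 18, 18, 18, 18, 18, 18, 18, 18, 18]
}}

```text
time_s: 28.5
tcp_pos: [0.5519, -0.3208, 0.1494]
tcp_rot: [-180.0, 0.1, 8.3]
contact_force: [1.0, 0.9, -5.8]
opening: 0.0305
grasp_force: 61.3
```

Emit:
{"name": "apply_moves", "arguments": {
  "rot": [
    [0, 0, 0],
    [0, 0, 0],
    [0, 0, 0],
    [0, 0, 0],
    [0, 0, 0],
    [0, 0, 0.115],
    [0, 0, 0.115],
    [0, 0, 0.115],
    [0, 0, 0.115],
    [0, 0, 0.115],
    [0, 0, 0],
    [0, 0, 0]
  ],
  "travel": [
    [-0.3, 2.4, 0],
    [-0.5, 4, 0],
    [-0.5, 3.3, 0],
    [-0.2, 2, 0],
    [0, 0, 0],
    [0, 0, 0],
    [0, 0, 0],
    [0, 0, 0],
    [0, 0, 0],
    [0, 0, 0],
    [0, 0, 0],
    [0, 0, 0]
  ],
  "grip": [18, 18, 18, 18, 18, 18, 18, 18, 18, 18, 18, 18]
}}

```text
time_s: 29.7
tcp_pos: [0.555, -0.4347, 0.15]
tcp_rot: [-180.0, 0.1, -24.3]
contact_force: [0.3, -0.1, -4.3]
opening: 0.0306
grasp_force: 61.4
```

Run:
```python
from h import *
s=robot.read_camera("scene");t=robot.read_camera("top")
print(robot.read_state()["tcp_pos"],find(s,(84,222),"dark",.006),find(t,(387,176),"wood",.005))
a=np.hstack([cv2.resize(s["img"][150:270,30:190],(400,300)),cv2.resize(t["img"][110:230,310:470],(400,300))])
cv2.imwrite("pics/c9.png",a[:,:,::-1])
```

```text
[ 0.55504999 -0.43511359  0.15041725] (array([ 558.3, -439.1]), array([100.4,  36.9], dtype=float32), 154.9) (array([ 621.7, -395.5]), array([81.4, 62.1], dtype=float32), 92.8)
```

View pics/c9.png

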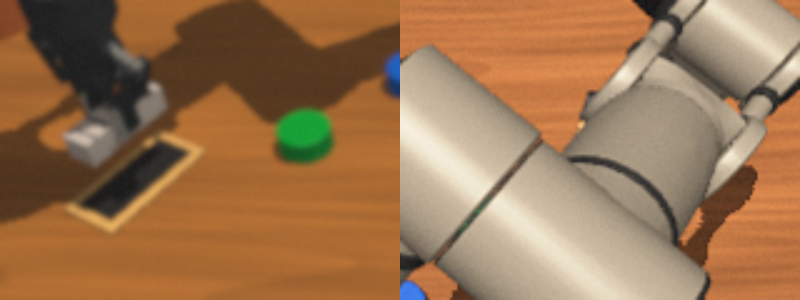

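The bar is held parallel to its rest, at scene crop (115,125) above the pad at (135,185). I'll lower it.

Emit:
{"name": "apply_moves", "arguments": {
  "rot": [
    [0, 0, 0],
    [0, 0, 0],
    [0, 0, 0],
    [0, 0, 0],
    [0, 0, 0],
    [0, 0, 0],
    [0, 0, 0]
  ],
  "travel": [
    [0.1, 0, 1],
    [0, 0, 2],
    [0, 0, 1.6],
    [0, 0, 0.8],
    [0, 0, 0.4],
    [0, 0, 0],
    [0, 0, 0]
  ],
  "grip": [18, 18, 18, 18, 18, 18, 18]
}}

```text
time_s: 30.5
tcp_pos: [0.5564, -0.4363, 0.0937]
tcp_rot: [180.0, -0.1, -24.5]
contact_force: [0.4, 0.2, -4.6]
opening: 0.0307
grasp_force: 61.2
```

Emit:
{"name": "apply_moves", "arguments": {
  "rot": [
    [0, 0, 0],
    [0, 0, 0],
    [0, 0, 0],
    [0, 0, 0],
    [0, 0, 0]
  ],
  "travel": [
    [0, 0, 0.1],
    [0, 0, 0.1],
    [0, 0, 0.1],
    [0, 0, 0],
    [0, 0, 0]
  ],
  "grip": [18, 18, 18, 18, 18]
}}

```text
time_s: 31.0
tcp_pos: [0.556, -0.436, 0.0899]
tcp_rot: [180.0, -0.0, -24.5]
contact_force: [-0.8, -0.5, -4.9]
opening: 0.0306
grasp_force: 61.2
```

Emit:
{"name": "apply_moves", "arguments": {
  "rot": [
    [0, 0, 0],
    [0, 0, 0],
    [0, 0, 0]
  ],
  "travel": [
    [0, 0, 0.1],
    [0, 0, 0],
    [0, 0, 0]
  ],
  "grip": [18, 18, 18]
}}

```text
time_s: 31.3
tcp_pos: [0.556, -0.436, 0.0889]
tcp_rot: [180.0, 0.0, -24.5]
contact_force: [0.1, 1.1, -6.2]
opening: 0.0308
grasp_force: 61.2
```

Emit:
{"name": "apply_moves", "arguments": {
  "rot": [
    [0, 0, 0],
    [0, 0, 0],
    [0, 0, 0]
  ],
  "travel": [
    [0, 0, 0.1],
    [0, 0, 0],
    [0, 0, 0]
  ],
  "grip": [18, 18, 18]
}}

```text
time_s: 31.6
tcp_pos: [0.556, -0.4359, 0.0879]
tcp_rot: [180.0, 0.0, -24.5]
contact_force: [-0.2, 0.1, -5.5]
opening: 0.0306
grasp_force: 61.2
```

Emit:
{"name": "apply_moves", "arguments": {
  "rot": [
    [0, 0, 0],
    [0, 0, 0],
    [0, 0, 0]
  ],
  "travel": [
    [0, 0, 0.1],
    [0, 0, 0],
    [0, 0, 0]
  ],
  "grip": [18, 18, 18]
}}

```text
time_s: 31.9
tcp_pos: [0.5561, -0.4361, 0.0876]
tcp_rot: [180.0, -0.0, -24.5]
contact_force: [-2.1, 1.6, 1.0]
opening: 0.0306
grasp_force: 62.0
```

Emit:
{"name": "apply_moves", "arguments": {
  "rot": [
    [0, 0, 0],
    [0, 0, 0],
    [0, 0, 0],
    [0, 0, 0],
    [0, 0, 0],
    [0, 0, 0],
    [0, 0, 0],
    [0, 0, 0],
    [0, 0, 0],
    [0, 0, 0],
    [0, 0, 0],
    [0, 0, 0],
    [0, 0, 0],
    [0, 0, 0],
    [0, 0, 0],
    [0, 0, 0],
    [0, 0, 0],
    [0, 0, 0],
    [0, 0, 0]
  ],
  "travel": [
    [0, 0, 0],
    [0, 0, 0],
    [0, 0, 0],
    [0, 0, 0],
    [0, 0, 0],
    [0, 0, -0.5],
    [0, 0, -1.5],
    [0, 0, -2],
    [0, 0, -2],
    [-3, 1.9, -1.5],
    [-3, 1.9, -1.5],
    [-3, 1.9, -1.5],
    [-3, 1.9, -1.5],
    [-3, 1.9, -1.5],
    [-3, 1.9, -1.5],
    [-3, 1.9, -1.5],
    [-3, 1.9, -1.5],
    [-3, 1.9, -1.5],
    [0, 0, 0]
  ],
  "grip": [100, 100, 100, 100, 100, 100, 100, 100, 100, 100, 100, 100, 100, 100, 100, 100, 100, 100, 100]
}}

```text
time_s: 33.8
tcp_pos: [0.2364, -0.481, 0.2857]
tcp_rot: [179.7, -0.2, -24.7]
contact_force: [0.6, -0.5, -0.3]
opening: 0.0856
grasp_force: 0.0
```

Run:
```python
from h import *
s=robot.read_camera("scene");t=robot.read_camera("top")
for n,p,q in(("big",(210,154),(306,253)),("small",(223,211),(289,198)),("sq",(163,235),(354,185)),("bar",(387,173),(84,217))):
    print(n,find(t,p,"steel",.020),find(s,q,"steel",.020))
print(find(t,(253,177),"blue",.014))
b=lambda x,y:cv2.resize(t["img"][y-25:y+25,x-32:x+32],(384,300),interpolation=2)
cv2.imwrite("pics/c10.png",np.vstack([np.hstack([b(210,157),b(223,214)]),np.hstack([b(163,237),b(387,176)])])[:,:,::-1])
```

```text
big (array([644.7, 127.8]), array([64.8, 57.7], dtype=float32), 178.9) (array([647.8, 127.3]), array([59.6, 77.3], dtype=float32), 3.0)
small (array([453.7,  89.1]), array([37.9, 34. ], dtype=float32), 178.6) (array([457.2,  88. ]), array([64.7, 34.6], dtype=float32), 179.4)
sq (array([388.9, 277.6]), array([48.6, 62.2], dtype=float32), 44.3) (array([392.4, 275.5]), array([78.3, 63.7], dtype=float32), 135.8)
bar (array([ 554.4, -435.6]), array([106.9,  39. ], dtype=float32), 156.0) (array([ 558.6, -435.8]), array([110.7,  61.4], dtype=float32), 155.6)
(array([566.2,  -7.4]), array([46.3, 25.3], dtype=float32), 133.9)
```

View pics/c10.png

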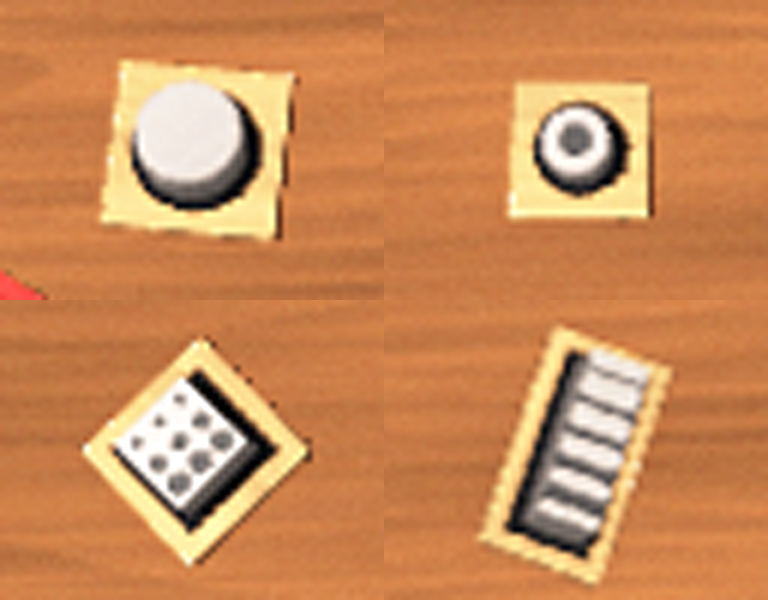

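All four blocks sit flat, centred within about 2–3 mm and aligned on their pads: big disc at (190,140), small disc (575,145), square (180,440), bar (585,440). The matchbox hasn't moved, so I'll hand the job in.

```bash
python3 -c "
from station import robot
print(robot.sign_off())"
```

```text
the job is handed in; nothing more can be done
None
```

I set all four blocks on their matching pads and let go of them; the last pictures put each within about 3 mm of its pad's centre, lined up, with the matchbox unmoved, and I handed the job in at about 34 s (no verdict came back).

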